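Test the trip switch, then step the foam cutter's fence out one hole

ROBOT

A 6-joint arm with a two-finger parallel gripper is mounted at the origin on a cart in front of the work surface, level with it; the furniture and walls round the work are solid. World frame = base frame: x ahead of the robot, y to its left, z up, the work surface at z = 0. Lengths are in m, angles in rad, forces in N, time in s.
With the tool pointing down it reaches from about 0.25 to 0.725 m from the base axis. Payload 4 kg.
Tool frame: the origin (TCP) lies on the centre line of the jaws, within the pads' length; the fingertips stand 22 mm ahead of it and the grasp point (between the pads) lies 3 mm ahead of it; z points along the fingers, y is the line along which they close (so a half turn about z gives the same grasp; the last joint's range is limited). The gripper opens to 85 mm and grips with 20 to 120 N. Pads are 22 mm wide; open, the fingers measure 114 mm over their backs; the gripper's body (76 mm by 85 mm) begins 54 mm behind the grasp point. The pads swing forward as they close: fully open they stand 13 mm farther back than shut.
Start: joints at [-1.328, 0.241, 0.005, 1.335, 0, 1.571], TCP at [0.12, -0.485, 0.253] pointing down, gripper open.
Joint ranges: [-2.72, 2.72], [-1.05, 1.87], [-1.09, 1.28], [-1.99, 2.15], [-1.42, 1.44], [-3.14, 3.14]. Speed limits (rad/s): [2.79, 2.79, 3.14, 3.14, 3.14, 3.14].

INTERFACE

Orientations are given as a unit quaternion [x, y, z, w].
In Python, from workcell import bot gives the robot as it stands.
- The arm moves only by the shell command python3 -m inch 'ROWS'. ROWS is JSON, one flat list of numbers, 7 for each row, row after row: the shift along the world's x, y, z in mm, then the turn, a rotation vector about the world's x, y, z in rad, then the opening in per cent of the stroke, from 0 (shut) to 100 (fully open). A call has 1 to 8 rows; each row is the pose to reach, as a shift and turn from the pose commanded when the call began; what a row does not reach only later rows make up. A row lasts 1/12 s, in which the tool goes at most 41.7 mm and 7.16 degrees, less where a joint would pass 70% of its speed; a pose out of reach is approached as far as the arm can. A call with a gripper value outside its range is refused whole. The fingers move at their own pace and stop on an object; the grip force is fixed at half the most. Time passes only in rows, so rows that repeat a pose let the fingers close. It gives the time, the measured TCP pose, the force, the opening and the grip force at its end, in the units of the state.
- bot.get_obs(): the state, without advancing time (a new reading comes with each control period).
- bot.camera(name): name is "scene" or "side" or "wrist"; returns the picture (400x640x3 uint8, blue, green, red); there is no depth.
- bot.camera_info(name): a dict with "intrinsics" (3x3 intrinsics, pixels), "camera_from_world" (4x4, takes a point from world to camera coordinates); the wrist camera has in their place "hand_eye" (4x4, takes a point from camera to tool coordinates, whose origin is the TCP and whose axes are the flange's). Camera axes: x right, y down, z forward; pixel columns grow to the right and rows downward; lengths in m; the calibration is good to about 2 mm. The wrist camera is an equidistant fisheye: a pixel r from the principal point sees the ray r / f radians off the axis. A picture is of the moment at which its call begins: read the wrist's pose just before it. camera_info takes no time and is no camera call.
- bot.job_done(): hands the job in; it is judged then, once.
Trained networks look in the newest picture that a camera, given by its name, has taken for a name from the list of things; names that differ only in an ending like _2 or _b are one class to them, and where a whole thing is asked for, a point or a joint stands for the part that bears it (a point fixed in the world has none). Each returns a list of dicts, best first, with "confidence" (0 to 1); they miss things now and then, are a little off and sometimes report something else, mostly with a low value. They report only what shows in the picture. A call takes as long as a camera call.
- bot.silhouettes(camera, target): "mask" (400x640 bool, what is visible of it) and "uv" ([column, row] in pixels, amid what is visible of it).
- bot.spot_point(camera, target): "uv" ([column, row] in pixels: a listed point, or the origin of a listed thing).
The state is a dict: "clock": time; "joint_pos": joint angles; "joint_vel": joint speeds; "tau": joint torques, N m; "eef_pos": TCP position; "tool_rot": TCP orientation; "ft_force": force on the tool from outside, world axes, zero at the start; "ft_torque": the same for the moment, N m; "grip_width": finger opening in m; "grasp_force": force on a finger pad.
Only numpy, scipy, OpenCV 4.12 (cv2) and the standard library are available. Lean on these libraries where they do the work, as an engineer would, in place of code of your own. Each camera call takes 0.05 s, during which the arm holds its last target. There are 200 camera calls.

TASK

Get the hot-wire foam cutter ready for a thicker cut: first prove the safety switch on its supply box by pressing the yellow test button so that the blue lever drops, then lift the lever back up until it latches and stays up by itself. Next pull up the red plunger knob on the cutter's fence, slide the fence to the next hole farther from the wire and let the pin go fully home there. Finish still gripping the knob with the pin down, so that I can tighten the fence clamp; keep off the wire bow and leave the loose things lying around where they are.

Things in the scene. Friction and masses are not known exactly. Their poses are not given: they have to be found in the camera images.
- supply_box: Supply box, fixed to the bench: 100 (x) x 130 (y) x 62 mm high, grey, white lid; origin at the centre of its underside, z up, -x side (front) toward the robot. On the lid: a yellow test button (+y part) and a blue lever (-y part) between black cheeks 30 mm wide overall, 10 mm high. The box and the cutter stand one left, one right on the bench, either way round.
- button_top (a point): Centre of the top of the yellow test button, 21 mm across, 8.5 mm above the lid; pressed straight down. A black collar 30 mm across stands 2.5 mm high round it.
- test_button (a joint): How far the test button is pressed, m: 0 out, 0.0055 fully in. Sprung: about 2 N to start, 5 N fully in; it releases the lever at about 2 mm and comes back out when let go. Lifting the lever back moves it by itself for a moment as the catch snaps over.
- lever_hinge (a point): Hinge of the blue lever: its line runs along the box's y axis, 6 mm above the lid, 22 mm behind the front edge of the box. Does not move with the lever.
- lever_grip (a point): Centre of the lever's cross grip, a round bar 13 mm thick, 26 mm long, along the box's y axis, 40 mm from the hinge on a stalk 12 mm wide (y), 8 mm thick; moves with the lever. Lever up: 46 mm above the lid, over the hinge. Dropped: about 34 mm in front of the hinge and 22 mm above it, ahead of the box's front edge.
- trip_lever (a joint): Angle of the blue lever, rad: 0 upright (latched, on), 1.0 dropped forward toward -x of the box (tripped, off). A spring of about 1 N at the grip drives it down. To latch it, push or swing it up and about 0.1 past upright (-0.10; stop at -0.15) so that the catch snaps out; it then rests at 0 by itself. The snap takes about 2 N at the grip.
- cutter: Hot-wire foam cutter, fixed to the bench: base 200 (x) x 230 (y) mm, white table top 46 mm above the bench; origin at the centre of its underside, z up, -x side toward the robot. A metal index rail lies along y at x = -80 mm, top at 50 mm, with holes 9.5 mm wide every 30 mm. The wire stands at x = 0, y = -90 mm, so +y is away from the wire.
- wire_bow: The cutter's upright wire and the metal bow holding it; same origin and axes as the cutter. Post at x = +86, y = -90 mm, arm 209 mm above the bench reaching forward to x = -10 mm over the wire (knob on it up to 223 mm). Not to be touched.
- fence (a joint): Position of the fence carriage along the rail, m: 0 at the hole where it starts, growing away from the wire (+y of the cutter); the next hole is at 0.030. Range -0.034 to 0.064. Slides with about 1.5 N once the pin is clear; locked while the pin is in a hole (0.75 mm play each way).
- saddle_top (a point): Centre of the top of the fence carriage, below the knob on its axis: a dark saddle 46 (x) x 50 (y) mm, top 68 mm above the bench. The aluminium fence plate, 8 mm thick, its top 78 mm above the bench, runs back (+x of the cutter) from its wire side: it starts 23 mm behind the knob's axis and lies 17 to 25 mm to the -y side of it.
- plunger_knob: Red upright plunger knob on the fence carriage, 23 mm across and 24 mm tall; origin at its centre, 102 mm above the bench with the pin home; a steel bush below it reaches up to 80 mm above the bench. It rises with the pin and travels with the fence. The pin is on its axis, 80 mm ahead of the cutter's origin.
- plunger (a joint): How far the plunger is pulled up, m: 0 pin fully home in a hole, clear of the hole from 0.009, stop at 0.014. A spring pulls it down with about 4 N (home) to 8 N (at the stop). Released over a hole (within about 3 mm) it drops in; between holes the round tip rides on the rail.
- next_hole (a point): Centre of the mouth of the hole that the pin must go into, on top of the rail 50 mm above the bench; fixed to the cutter.
- tape_mid (a point): Centre of a loose roll of blue tape, 81 mm across, 24 mm high; bystander.
- wedge_mid (a point): Centre of a loose pink foam offcut 95 x 61 x 23 mm; bystander.
- driver_mid (a point): Middle of a loose screwdriver with an amber handle, 200 mm long, 28 mm thick; bystander.
- block_mid (a point): Centre of a loose pine block 40 x 55 x 40 mm; bystander.

How it is judged:
By the outcome, as a careful person would: the job done as asked, in the order asked, and still so for the second after the job is handed in, while the arm keeps its last pose, push and grip.
It also fails if it takes over 61 s, if anything falls off the work surface, if the arm or the gripper's body presses on something with over 40 N, if the wrist force passes 120 N, or if a joint passes its speed limit or range.

## Working session

There is one attempt and no reset: what is moved stays moved. The work goes in short steps, Python scripts to look and compute and a shell command to move; the robot and the scene stay as the last step left them, time stands still between calls to the robot, and variables do not carry over. Pictures are saved under pics/ and viewed, at most 10 in all, crops included, and the job is handed in when it is done.

```bash
mkdir -p pics
cat > h.py <<'E'
import numpy as np, cv2
from workcell import bot
from scipy.spatial.transform import Rotation as R
def ray(cam,uv,obs=None):
    i=bot.camera_info(cam);K=np.array(i["intrinsics"])
    x=(uv[0]-K[0,2])/K[0,0];y=(uv[1]-K[1,2])/K[1,1]
    if cam=="wrist":
        r=np.hypot(x,y);d=np.array([x/r*np.sin(r),y/r*np.sin(r),np.cos(r)]) if r>0 else np.array([0,0,1.])
        H=np.array(i["hand_eye"]);o=obs or bot.get_obs()
        Rt=R.from_quat(o["tool_rot"]).as_matrix()
        return Rt@H[:3,3]+np.array(o["eef_pos"]),Rt@H[:3,:3]@d
    T=np.array(i["camera_from_world"]);d=np.array([x,y,1.])
    return -T[:3,:3].T@T[:3,3],T[:3,:3].T@d
def atz(cam,uv,z,obs=None):
    c,d=ray(cam,uv,obs);return c+d*(z-c[2])/d[2]
def tri(rays):
    A=np.zeros((3,3));b=np.zeros(3)
    for c,d in rays:
        d=d/np.linalg.norm(d);P=np.eye(3)-np.outer(d,d);A+=P;b+=P@c
    return np.linalg.solve(A,b)
E
python3 - <<'E'
from h import *
o=bot.get_obs();print(o["eef_pos"],o["tool_rot"],o["grip_width"])
Z={"button_top":.0705,"lever_grip":.108,"lever_hinge":.068,"saddle_top":.068,"plunger_knob":.102,"next_hole":.05,"supply_box":0,"cutter":0,"tape_mid":.012,"wedge_mid":.0115,"driver_mid":.014,"block_mid":.02}
np.set_printoptions(precision=4,suppress=True)
ims=[]
for cam in("scene","side"):
    im=bot.camera(cam);ims.append(im)
    for n,z in Z.items():
        r=bot.spot_point(cam,n)
        if r: print(cam,n,np.round(r[0]["uv"],1),round(r[0]["confidence"],2),atz(cam,r[0]["uv"],z))
        else: print(cam,n,None)
cv2.imwrite("pics/a.png",ims[0]);cv2.imwrite("pics/b.png",ims[1])
E
```

```text
[ 0.12004857 -0.48478137  0.25242434] [ 9.92641008e-01  1.21089901e-01 -1.33604300e-04 -1.02296610e-03] 0.08529575031216831
scene button_top [211.4 251.2] 0.51 [0.6043 0.3244 0.0705]
scene lever_grip [242.8 235. ] 0.6 [0.5455 0.2719 0.108 ]
scene lever_hinge [243.7 248.3] 0.79 [0.5497 0.2694 0.068 ]
scene saddle_top [397.9 171.3] 0.92 [ 0.4449 -0.3706  0.068 ]
scene plunger_knob [401.3 161.6] 0.5 [ 0.4373 -0.3765  0.102 ]
scene next_hole [394.3 173.2] 0.68 [ 0.4662 -0.389   0.05  ]
scene supply_box [227.6 270.4] 0.73 [0.5929 0.291  0.    ]
scene cutter [380.9 176.9] 0.84 [ 0.543  -0.4426  0.    ]
scene tape_mid [336.8 234.4] 0.63 [0.4454 0.0091 0.012 ]
scene wedge_mid [262.3 222.7] 0.93 [0.6681 0.0666 0.0115]
scene driver_mid [326. 219.] 0.77 [ 0.519  -0.0478  0.014 ]
scene block_mid [291.  202.7] 0.7 [ 0.6663 -0.071   0.02  ]
side button_top None
side lever_grip [297.6 173.1] 0.45 [0.5415 0.2614 0.108 ]
side lever_hinge [296.8 182.3] 0.82 [0.541  0.2706 0.068 ]
side saddle_top [335.9 273. ] 0.59 [ 0.443 -0.377  0.068]
side plunger_knob [340.2 266. ] 0.48 [ 0.4446 -0.4003  0.102 ]
side next_hole [337.4 274.9] 0.74 [ 0.4544 -0.3602  0.05  ]
side supply_box [305.4 195.9] 0.66 [0.5809 0.2882 0.    ]
side cutter [369.4 296.1] 0.59 [ 0.5267 -0.4121  0.    ]
side tape_mid [287.2 225.6] 0.68 [0.4337 0.0392 0.012 ]
side wedge_mid [350.9 211.9] 0.53 [0.68   0.0731 0.0115]
side driver_mid [316.5 229.3] 0.67 [ 0.5161 -0.0219  0.014 ]
side block_mid [363.1 225.6] 0.49 [ 0.6683 -0.057   0.02  ]
```

View pics/a.png

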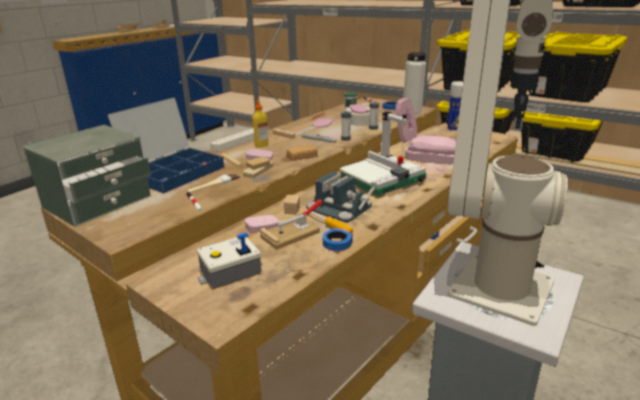

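View pics/b.png

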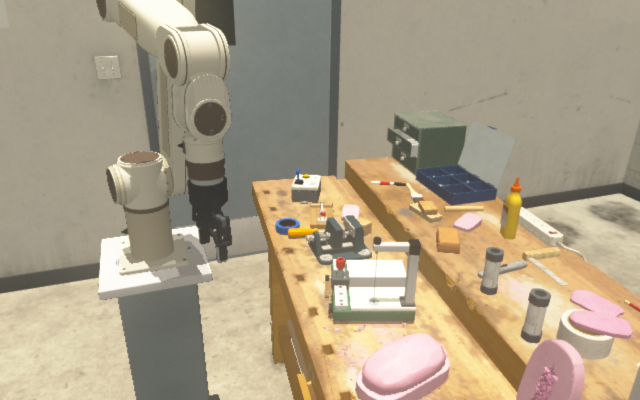

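The scene camera shows the supply box on the left, with the button at (211,252) and the lever at (243,240). The cutter is on the right, with the knob near (401,160). The side view agrees: lever (298,175), knob (340,265). I'm moving above the box with the fingers shut.

```bash
python3 -m inch '[150,330,60,0,0,0.8,0, 150,330,60,0,0,0.8,0, 150,330,60,0,0,0.8,0, 150,330,60,0,0,0.8,0, 150,330,60,0,0,0.8,0, 150,330,60,0,0,0.8,0, 150,330,60,0,0,0.8,0, 150,330,60,0,0,0.8,0]'
```

```text
clock: 1.97
eef_pos: [0.2564, -0.1842, 0.3083]
tool_rot: [0.867, 0.498, 0.0, 0.001]
ft_force: [1.4, -0.4, -1.4]
grip_width: 0.0002
grasp_force: 0.0
```

```bash
python3 -m inch '[120,220,0,0,0,0.6,0, 120,220,0,0,0,0.6,0, 120,220,0,0,0,0.6,0, 120,220,0,0,0,0.6,0, 250,440,-30,0,0,0.6,0, 250,440,-30,0,0,0.6,0, 250,440,-30,0,0,0.6,0, 250,440,-30,0,0,0.6,0]'; python3 -m inch '[40,120,-50,0,0,0.0,0, 40,120,-50,0,0,0,0, 40,120,-50,0,0,0,0,40,120,-50,0,0,0,0,40,120,-50,0,0,0,0,40,120,-50,0,0,0,0]'
```

```text
clock: 2.63
eef_pos: [0.4199, 0.1063, 0.2931]
tool_rot: [0.681, 0.732, 0.0, 0.0]
ft_force: [0.9, -1.3, -0.1]
grip_width: 0.0002
grasp_force: 0.0
clock: 3.13
eef_pos: [0.4589, 0.2239, 0.2426]
tool_rot: [0.681, 0.733, -0.001, -0.0]
ft_force: [0.7, -0.3, 0.1]
grip_width: 0.0002
grasp_force: 0.0
```

```bash
cat > w.py <<'E'
from h import *
import sys
np.set_printoptions(precision=4,suppress=True)
o=bot.get_obs();im=bot.camera("wrist")
print(o["clock"],np.array(o["eef_pos"]),np.array(o["tool_rot"]),np.array(o["joint_pos"]))
for a in sys.argv[2:]:
    n,z=a.split(":")
    for r in bot.spot_point("wrist",n)[:2]:
        print(n,np.round(r["uv"],1),round(r["confidence"],2),atz("wrist",r["uv"],float(z),o))
cv2.imwrite("pics/%s.png"%sys.argv[1],im)
E
python3 w.py c button_top:.0705 lever_grip:.108 lever_hinge:.068 supply_box:0
```

```text
3.1333 [0.4589 0.2239 0.2426] [ 0.6808  0.7325 -0.0011 -0.0001] [ 0.4543  0.2679  0.0131  1.318  -0.0006  1.9519]
button_top [460.1 101.9] 0.61 [0.5917 0.3206 0.0705]
lever_grip [421.9 146.1] 0.96 [0.543 0.275 0.108]
lever_hinge [410.4 145. ] 0.63 [0.5449 0.2707 0.068 ]
supply_box [426.8 126.4] 0.59 [0.5841 0.2889 0.    ]
```

View pics/c.png

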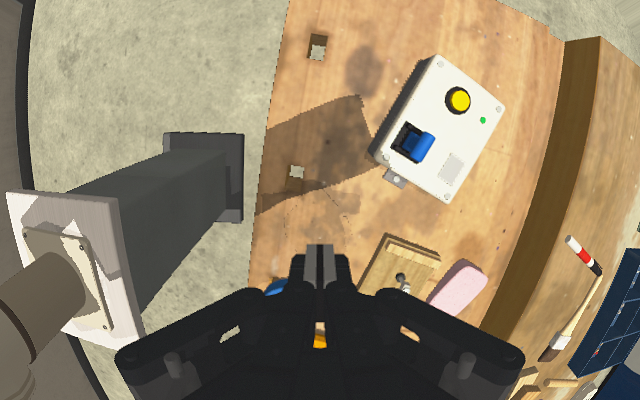

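The wrist view shows the box yawed, with the button at (459,100) and the blue lever upright at (415,145). I'll get the yaw from the lid corners.

Run:
```python
from h import *
o=bot.get_obs()
for uv in [(437,57),(504,105),(450,201),(378,150),(459,100)]: print(uv,atz("wrist",uv,.062,o).round(4))
r=bot.silhouettes("wrist","supply_box")[0];m=r["mask"].astype(np.uint8)
c=max(cv2.findContours(m,0,2)[0],key=cv2.contourArea)[:,0,:]
P=np.array([atz("wrist",u,.062,o)[:2] for u in c],np.float32)
print(r["confidence"],cv2.minAreaRect(P*1000))
```

```text
(437, 57) [0.5684 0.3623 0.062 ]
(504, 105) [0.654  0.3265 0.062 ]
(450, 201) [0.6035 0.2134 0.062 ]
(378, 150) [0.5159 0.2606 0.062 ]
(459, 100) [0.5969 0.3219 0.062 ]
0.87 ((576.9847412109375, 285.4097900390625), (142.1494140625, 112.632080078125), 64.90502166748047)
```

```bash
python3 -m inch '[134,97,-70,0,0,-0.51,0, 134,97,-70,0,0,-0.51,0, 134,97,-70,0,0,-0.51,0, 134,97,-70,0,0,-0.51,0, 134,97,-130,0,0,-0.51,0, 134,97,-130,0,0,-0.51,0, 134,97,-130,0,0,-0.51,0, 134,97,-130,0,0,-0.51,0]'; python3 w.py d button_top:.0705 lever_grip:.108 lever_hinge:.068
```

```text
clock: 4.1
eef_pos: [0.5923, 0.3197, 0.1115]
tool_rot: [0.844, 0.536, -0.002, -0.0]
ft_force: [0.3, 0.1, 1.2]
grip_width: 0.0001
grasp_force: 0.0
4.1 [0.5923 0.3197 0.1115] [ 0.8441  0.5362 -0.0023 -0.0001] [ 0.495   0.6705  0.3041  1.209  -0.0001  2.5046]
button_top [311.3 239.4] 0.84 [0.5897 0.3238 0.0705]
```

View pics/d.png

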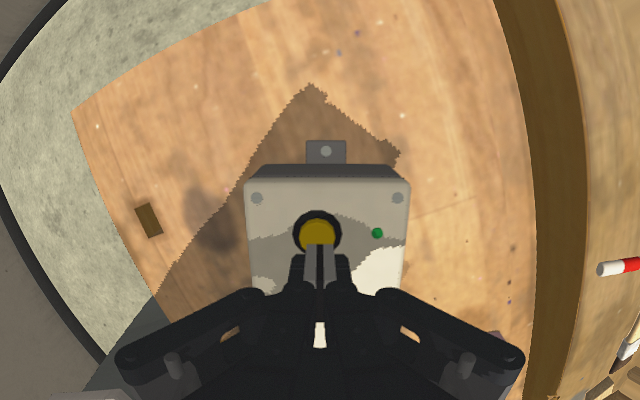

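Fingertips (320,250) sit over the button (317,232), and the box is square to the tool. Pressing straight down.

```bash
python3 -m inch '[-2,3,-10,0,0,0,0, -2,3,-17,0,0,0,0, -2,3,-20,0,0,0,0, -2,3,-22,0,0,0,0,-2,3,-22,0,0,0,0]'
```

```text
clock: 4.72
eef_pos: [0.5907, 0.3239, 0.0906]
tool_rot: [0.844, 0.537, -0.001, -0.0]
ft_force: [-2.0, -0.4, 2.7]
grip_width: 0.0001
grasp_force: 1.4
```

```bash
python3 -m inch '[0,0,-2,0,0,0,0, 0,0,-3,0,0,0,0,0,0,-3,0,0,0,0]';  python3 - <<'E'
from h import *
for c in("scene","side"):
    im=bot.camera(c)
    for t in("lever_grip","trip_lever"):
        r=(bot.spot_point if t=="lever_grip" else bot.silhouettes)(c,t); print(c,t,[(np.round(x["uv"],1),round(x["confidence"],2)) for x in r[:2]])
E
```

```text
clock: 4.97
eef_pos: [0.5911, 0.324, 0.0883]
tool_rot: [0.844, 0.537, -0.0, -0.0]
ft_force: [-3.9, -0.6, 4.7]
grip_width: 0.0002
grasp_force: 2.1
scene lever_grip [(array([247.6, 247. ]), 0.62)]
scene trip_lever [(array([246.2, 246.4]), 0.39)]
side lever_grip [(array([290.7, 177.2]), 0.53)]
side trip_lever [(array([294.4, 178.4]), 0.52)]
```

```bash
python3 -m inch '[0,0,40,0,0,0,0, 0,0,75,0,0,0,0, -40,-10,75,0,0,0,0, -80,-20,75,0,0,0,0,-115,-24,75,0,0,0,0,-115,-24,75,0,0,0,0,-115,-24,75,0,0,0,0]';  python3 - <<'E'
from h import *
rs=[]
for c in("scene","side","wrist"):
    o=bot.get_obs();im=bot.camera(c)
    for t in("lever_grip","lever_hinge"):
        for r in bot.spot_point(c,t)[:1]:
            print(c,t,np.round(r["uv"],1),round(r["confidence"],2),atz(c,r["uv"],.09 if t=="lever_grip" else .068,o).round(4))
            if t=="lever_grip":rs.append(ray(c,r["uv"],o))
print(tri(rs))
cv2.imwrite("pics/e.png",im)
E
```

```text
clock: 5.85
eef_pos: [0.4746, 0.2993, 0.1626]
tool_rot: [0.844, 0.537, -0.001, 0.0]
ft_force: [0.8, -0.0, 0.5]
grip_width: -0.0002
grasp_force: 0.0
scene lever_grip [247.9 247.6] 0.48 [0.5172 0.2874 0.09  ]
scene lever_hinge [244.8 253.3] 0.56 [0.5318 0.2851 0.068 ]
side lever_grip [290.9 179. ] 0.57 [0.5136 0.2557 0.09  ]
side lever_hinge [296.5 181.8] 0.77 [0.5415 0.2758 0.068 ]
wrist lever_grip [374.9 218.4] 0.78 [0.5137 0.2873 0.09  ]
wrist lever_hinge [414.3 205. ] 0.85 [0.5456 0.2746 0.068 ]
[0.51897698 0.28235156 0.08258244]
```

View pics/e.png

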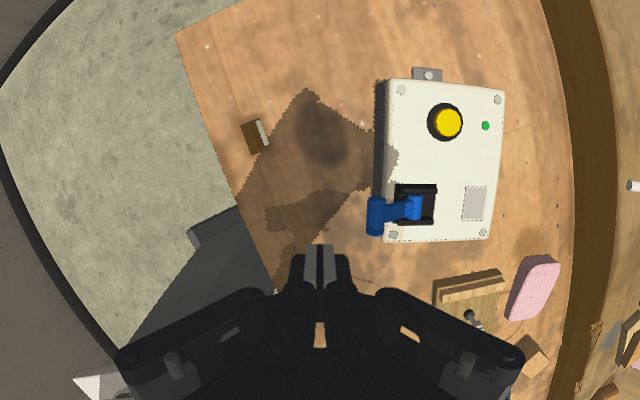

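The wrist view shows the lever dropped, grip at (375,217) ahead of the box edge. I'm lowering the shut fingers in front of the bar and sweeping toward the box.

```bash
python3 -m inch '[2,5,-30,0,0,0,0, 2,5,-60,0,0,0,0, 2,5,-61,0,0,0,0, 11,1,-61,0,0,0,0, 20,-3,-61,0,0,0,0, 29,-7,-61,0,0,0,0,38,-12,-61,0,0,0,0,38,-12,-61,0,0,0,0]'; python3 -m inch '[4,-2,0,0,0,0,0, 8,-4,0,0,0,0,0, 8,-4,0,0,0,0,0]'
```

```text
clock: 6.97
eef_pos: [0.5013, 0.2952, 0.1066]
tool_rot: [0.842, 0.54, -0.007, -0.016]
ft_force: [-45.6, 17.0, 33.3]
grip_width: -0.0
grasp_force: 29.0
clock: 7.22
eef_pos: [0.5041, 0.2941, 0.1094]
tool_rot: [0.84, 0.542, -0.009, -0.02]
ft_force: [-61.8, 19.8, 52.5]
grip_width: -0.0001
grasp_force: 40.2
```

```bash
python3 w.py f lever_grip:.108 lever_hinge:.068
```

```text
7.2167 [0.5041 0.2941 0.1094] [ 0.8404  0.5416 -0.0086 -0.0195] [0.5098 0.5139 0.0207 1.0972 0.0379 2.5061]
lever_grip [353.8 269. ] 0.95 [0.5214 0.2934 0.108 ]
lever_hinge [401.5 247.7] 0.85 [0.5461 0.2727 0.068 ]
```

View pics/f.png

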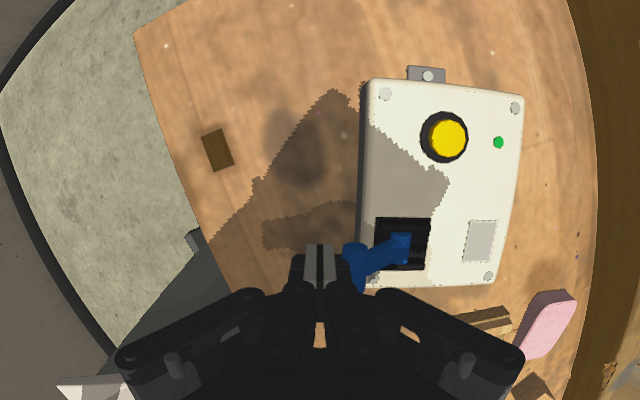

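The lever is still low, grip at (354,265). A level push wedges along the lever because of friction. I'm backing off and will grip the bar by its ends instead (jaws along box y), then swing it up.

```bash
python3 -m inch '[-15,7,0,0,0,0,0, -40,18,0,0,0,0,0, -40,18,50,0,0,0.8,45, -40,18,70,0,0,0.8,45, -40,18,70,0,0,0.8,45,-40,18,70,0,0,0.8,45,-40,18,70,0,0,0.8,45,-40,18,70,0,0,0.8,45]'; python3 -m inch '[0,0,0,0,0,0.77,45, 0,0,0,0,0,0.77,45,0,0,0,0,0,0.77,45,0,0,0,0,0,0.77,45,0,0,0,0,0,0.77,45,0,0,0,0,0,0.77,45,0,0,0,0,0,0.77,45,0,0,0,0,0,0.77,45]'; python3 w.py g lever_grip:.09 lever_hinge:.068
```

```text
clock: 8.03
eef_pos: [0.4847, 0.3022, 0.1753]
tool_rot: [0.587, 0.81, 0.003, 0.001]
ft_force: [-0.3, -1.0, -1.2]
grip_width: 0.0384
grasp_force: 0.0
clock: 8.7
eef_pos: [0.4841, 0.3021, 0.1741]
tool_rot: [0.243, 0.97, 0.001, 0.001]
ft_force: [-0.3, 0.3, -0.3]
grip_width: 0.0384
grasp_force: 0.0
8.7 [0.4841 0.3021 0.1741] [0.2434 0.9699 0.0013 0.0014] [ 0.558   0.4204  0.0504  1.197  -0.0002  1.0498]
lever_grip [323.6 256.8] 0.85 [0.5135 0.2896 0.09  ]
lever_hinge [323.8 282.2] 0.86 [0.5461 0.2729 0.068 ]
```

View pics/g.png

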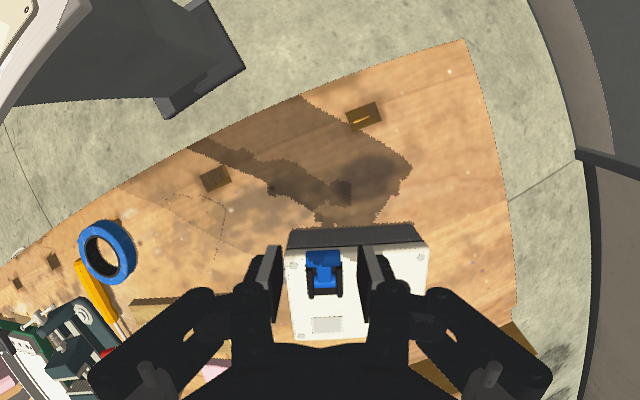

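```bash
python3 -m inch '[30,-14,-35,0,0,0.05,45, 30,-14,-65,0,0,0.05,45, 30,-14,-72,0,0,0.05,45, 30,-14,-72,0,0,0.05,45, 30,-14,-72,0,0,0.05,10,30,-14,-72,0,0,0.05,10,30,-14,-72,0,0,0.05,10,30,-14,-72,0,0,0.05,10]'
```

```text
clock: 9.52
eef_pos: [0.5129, 0.2893, 0.1014]
tool_rot: [0.217, 0.976, 0.001, 0.001]
ft_force: [1.2, 3.4, -3.6]
grip_width: 0.024
grasp_force: 59.2
```

```bash
python3 -m inch '[4.5,-2,6.5,0,0,0,10, 10,-4.5,11.5,0,0,0,10, 16.5,-7.5,15,0,0,0,10, 23.5,-11,17.5,0,0,0,10, 30.5,-14.5,18.5,0,0,0,10, 34,-16,18,0,0,0,10, 36,-17,18,0,0,0,10, 36,-17,18,0,0,0,10]'
```

```text
clock: 10.18
eef_pos: [0.5487, 0.2705, 0.1188]
tool_rot: [0.218, 0.976, -0.0, 0.001]
ft_force: [-0.2, 0.9, -0.5]
grip_width: 0.0084
grasp_force: 0.0
```

```bash
python3 w.py i lever_grip:.108 lever_hinge:.068;python3 - <<'E'
from h import *
for c in("scene","side"):
    im=bot.camera(c)
    r=bot.spot_point(c,"lever_grip"); print(c,[(np.round(x["uv"],1),round(x["confidence"],2)) for x in r[:2]])
E
```

```text
10.1833 [0.5487 0.2705 0.1188] [ 0.218   0.976  -0.0002  0.0005] [ 0.4584  0.5429  0.0977  1.125  -0.001   0.8979]
lever_hinge [ 63.4 288.3] 0.63 [0.5049 0.0358 0.068 ]
scene [(array([248., 249.]), 0.38)]
side [(array([290.7, 176.8]), 0.58)]
```

View pics/i.png

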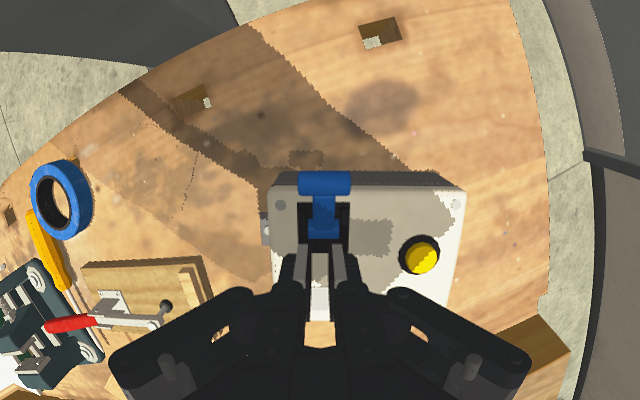

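The lever is still dropped, bar at (325,183), so the grip slipped off. I must have held the bar's ends with only the pad tips. There is free space ahead of the box, so I'll regrip 10 mm lower.

```bash
python3 -m inch '[0,0,15,0,0,0,45, -18,8,20,0,0,0,45, -36,17,15,0,0,0,45, -36,17,-10,0,0,0,45, -36,17,-28,0,0,0,45, -36,17,-28,0,0,0,45]'; python3 -m inch '[0,0,0,0,0,0,10, 0,0,0,0,0,0,10,0,0,0,0,0,0,10,0,0,0,0,0,0,10]'
```

```text
clock: 11.03
eef_pos: [0.5094, 0.2868, 0.0864]
tool_rot: [0.217, 0.976, -0.002, -0.003]
ft_force: [-0.4, -0.9, -0.7]
grip_width: 0.0379
grasp_force: 0.0
clock: 11.37
eef_pos: [0.5128, 0.2894, 0.0908]
tool_rot: [0.217, 0.976, 0.002, 0.0]
ft_force: [-0.7, 5.2, -3.7]
grip_width: 0.0248
grasp_force: 59.0
```

```bash
python3 -m inch '[2,-1,3.5,0,0,0,0, 4.5,-2,6.5,0,0,0,0, 7,-3.5,9,0,0,0,0, 10,-4.5,11.5,0,0,0,0]'
```

```text
clock: 11.7
eef_pos: [0.5213, 0.2854, 0.1011]
tool_rot: [0.217, 0.976, 0.002, -0.002]
ft_force: [-0.3, 7.3, -7.0]
grip_width: 0.0247
grasp_force: 59.2
```

```bash
python3 -m inch '[6.5,-3,4,0,0,0,0, 13.5,-6,6.5,0,0,0,0, 20.5,-9.5,7,0,0,0,0, 24,-11.5,7,0,0,0,0, 26,-12,6.5,0,0,0,0, 26,-12,6.5,0,0,0,0]'
```

```text
clock: 12.2
eef_pos: [0.5486, 0.2731, 0.1115]
tool_rot: [0.216, 0.976, 0.002, 0.0]
ft_force: [-5.4, 3.0, 9.6]
grip_width: 0.0219
grasp_force: 58.0
```

```bash
python3 -m inch '[2,-1,2,0,0,0,0, 4,-2,2,0,0,0,0, 4,-2,2,0,0,0,0]'
```

```text
clock: 12.45
eef_pos: [0.552, 0.2714, 0.1117]
tool_rot: [0.216, 0.976, 0.002, -0.001]
ft_force: [-3.8, 6.7, 0.5]
grip_width: 0.0218
grasp_force: 58.4
```

```bash
python3 -m inch '[0,0,0,0,0,0,45, 0,0,0,0,0,0,45, 0,0,0,0,0,0,45, 0,0,20,0,0,0,45,0,0,50,0,0,0,45,-40,17,80,0,0,0,45,-40,17,80,0,0,0,45]'
python3 - <<'E'
from h import *
for c in("scene","side","wrist"):
    o=bot.get_obs();im=bot.camera(c)
    r=bot.spot_point(c,"lever_grip"); print(c,[(np.round(x["uv"],1),round(x["confidence"],2),atz(c,x["uv"],.108,o)) for x in r[:2]])
cv2.imwrite("pics/j.png",im)
E
```

```text
clock: 13.03
eef_pos: [0.5122, 0.2877, 0.1947]
tool_rot: [0.218, 0.976, 0.002, 0.002]
ft_force: [-0.5, 0.6, -0.0]
grip_width: 0.0384
grasp_force: 0.0
scene [(array([248.8, 245.9]), 0.44, array([0.4992538, 0.3020004, 0.108    ]))]
side [(array([289.6, 177.9]), 0.61, array([0.49895252, 0.22300663, 0.108     ]))]
wrist [(array([325.7, 206.1]), 0.72, array([0.50612408, 0.29323147, 0.108     ])), (array([107.8, 214.7]), 0.56, array([0.43731097, 0.1272301 , 0.108     ]))]
```

View pics/j.png

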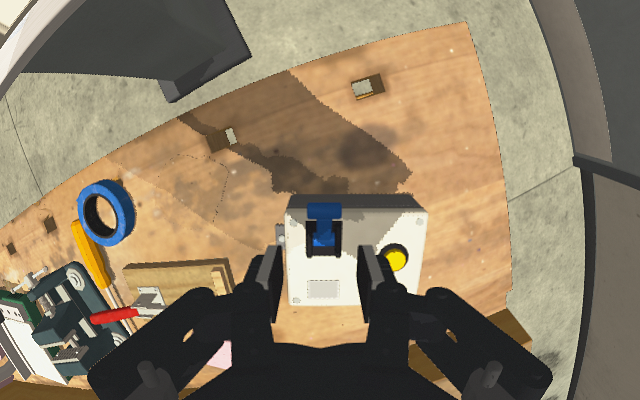

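The lever is still dropped, bar at (325,210), because the rounded bar ends slip out of the pads. New approach: push the bar from the front with shut fingers, starting low and moving along the arc so that friction helps lift it.

```bash
python3 -m inch '[-25,13,-30,0,0,0,0, -25,13,-70,0,0,0,0, -25,13,-101,0,0,0,0, -25,13,-101,0,0,0,0,-25,13,-101,0,0,0,0,-25,13,-101,0,0,0,0]'; python3 -m inch '[7,-3,0,0,0,0,0, 14,-6.5,1,0,0,0,0, 16,-7.5,3,0,0,0,0, 18.5,-8.5,7,0,0,0,0, 21,-9.5,10,0,0,0,0]'
```

```text
clock: 13.83
eef_pos: [0.4885, 0.2995, 0.0898]
tool_rot: [0.218, 0.976, 0.0, 0.0]
ft_force: [-0.2, -0.2, 0.5]
grip_width: 0.0002
grasp_force: 0.0
clock: 14.25
eef_pos: [0.5061, 0.2926, 0.1023]
tool_rot: [0.216, 0.976, 0.003, -0.003]
ft_force: [-13.3, 3.7, 11.5]
grip_width: 0.0001
grasp_force: 6.9
```

```bash
cat > lv.py <<'E'
from h import *
import sys
o=bot.get_obs()
H=np.array([.546,.2733,.068]);ex=np.array([.906,-.423,0])
M={}
for c in("scene","side","wrist"):
    im=bot.camera(c)
    r=bot.spot_point(c,"lever_grip")
    if r: M[c]=(r[0]["uv"],r[0]["confidence"])
    if c==(sys.argv+[0])[1]: cv2.imwrite("pics/%s.png"%sys.argv[2],cv2.resize(im[130:330,180:500] if c=="wrist" else im[200:300,170:330] if c=="scene" else im[140:220,240:368],None,fx=(2 if c=="wrist" else 5),fy=(2 if c=="wrist" else 5)))
def proj(c,p):
    i=bot.camera_info(c);K=np.array(i["intrinsics"])
    if c=="wrist":
        T=np.array(i["hand_eye"]);q=R.from_quat(o["tool_rot"]).as_matrix().T@(p-np.array(o["eef_pos"]));q=T[:3,:3].T@(q-T[:3,3])
        a=np.arctan2(np.hypot(q[0],q[1]),q[2]);s=a/np.hypot(q[0],q[1]);return np.array([K[0,0]*q[0]*s+K[0,2],K[1,1]*q[1]*s+K[1,2]])
    T=np.array(i["camera_from_world"]);q=K@(T[:3,:3]@p+T[:3,3]);return q[:2]/q[2]
for c,(uv,cf) in M.items(): print(c,np.round(uv,1),round(cf,2))
for th in(1,.8,.6,.4,.2,0,-.15):
    p=H+.04*(-np.sin(th)*ex+np.array([0,0,np.cos(th)]))
    print(th,*[ (c,proj(c,p).round(1)) for c in M])
E
python3 lv.py wrist k
```

```text
scene [246.1 241.2] 0.49
side [292.5 174.5] 0.36
1 ('scene', array([248.4, 248. ])) ('side', array([288.9, 176.1]))
0.8 ('scene', array([247.4, 244.8])) ('side', array([290.2, 174.6]))
0.6 ('scene', array([246.2, 241.8])) ('side', array([291.8, 173.4]))
0.4 ('scene', array([244.9, 239.1])) ('side', array([293.7, 172.5]))
0.2 ('scene', array([243.6, 236.9])) ('side', array([295.7, 172. ]))
0 ('scene', array([242.2, 235.2])) ('side', array([297.8, 171.9]))
-0.15 ('scene', array([241.3, 234.3])) ('side', array([299.4, 172.1]))
```

View pics/k.png

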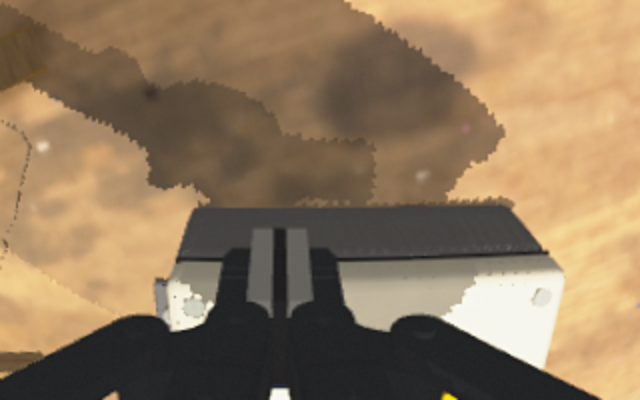

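The networks put the lever at about 0.6 rad, so the arc push works. The crop shows only the gripper covering the bar. Continuing along the arc.

```bash
python3 -m inch '[4,-2,3,0,0,0,0, 8,-3.5,5,0,0,0,0, 12,-5.5,6.5,0,0,0,0, 16,-7.5,7.5,0,0,0,0, 20,-9.5,8,0,0,0,0]'; python3 lv.py
```

```text
clock: 14.97
eef_pos: [0.5298, 0.2804, 0.1081]
tool_rot: [0.218, 0.976, 0.001, 0.001]
ft_force: [-0.4, 1.5, 0.9]
grip_width: -0.0002
grasp_force: 0.6
scene [244.3 234.1] 0.4
side [297.6 171. ] 0.46
wrist [320.8 313.8] 0.44
1 ('scene', array([248.4, 248. ])) ('side', array([288.9, 176.1])) ('wrist', array([321.3, 233.7]))
0.8 ('scene', array([247.4, 244.8])) ('side', array([290.2, 174.6])) ('wrist', array([321.4, 248.6]))
0.6 ('scene', array([246.2, 241.8])) ('side', array([291.8, 173.4])) ('wrist', array([321.5, 265.1]))
0.4 ('scene', array([244.9, 239.1])) ('side', array([293.7, 172.5])) ('wrist', array([321.5, 282. ]))
0.2 ('scene', array([243.6, 236.9])) ('side', array([295.7, 172. ])) ('wrist', array([321.6, 298.1]))
0 ('scene', array([242.2, 235.2])) ('side', array([297.8, 171.9])) ('wrist', array([321.6, 312.1]))
-0.15 ('scene', array([241.3, 234.3])) ('side', array([299.4, 172.1])) ('wrist', array([321.5, 320.9]))
```

```bash
python3 -m inch '[2,-1,0,0,0,0,0, 4,-2,0,0,0,0,0, 5.5,-2.5,0,0,0,0,0,5.5,-2.5,0,0,0,0,0]';python3 -m inch '[1,-0.5,0,0,0,0,0, 2,-1,0,0,0,0,0,2,-1,0,0,0,0,0]'
```

```text
clock: 15.6
eef_pos: [0.5333, 0.2779, 0.1069]
tool_rot: [0.218, 0.976, -0.0, -0.001]
ft_force: [-4.2, 1.8, 2.5]
grip_width: -0.0
grasp_force: 1.7
clock: 15.85
eef_pos: [0.5335, 0.2778, 0.1069]
tool_rot: [0.217, 0.976, 0.0, -0.003]
ft_force: [-8.0, 3.7, 3.1]
grip_width: -0.0004
grasp_force: 4.3
```

It's against the stop. Backing off to check that it latched.

```bash
python3 -m inch '[-10,5,0,0,0,0,0, -35,16,0,0,0,0,0, -35,16,40,0,0,0,0, -35,16,80,0,0,0,0,-35,16,80,0,0,0,0,-35,16,80,0,0,0,0]'; python3 lv.py
```

```text
clock: 16.35
eef_pos: [0.503, 0.2943, 0.1906]
tool_rot: [0.218, 0.976, 0.003, 0.004]
ft_force: [0.1, 0.2, -1.5]
grip_width: 0.0004
grasp_force: 0.0
scene [241.9 234.7] 0.42
side [295.8 173.7] 0.47
1 ('scene', array([248.4, 248. ])) ('side', array([288.9, 176.1]))
0.8 ('scene', array([247.4, 244.8])) ('side', array([290.2, 174.6]))
0.6 ('scene', array([246.2, 241.8])) ('side', array([291.8, 173.4]))
0.4 ('scene', array([244.9, 239.1])) ('side', array([293.7, 172.5]))
0.2 ('scene', array([243.6, 236.9])) ('side', array([295.7, 172. ]))
0 ('scene', array([242.2, 235.2])) ('side', array([297.8, 171.9]))
-0.15 ('scene', array([241.3, 234.3])) ('side', array([299.4, 172.1]))
```

The lever is up and stays up by itself (scene reading matches 0). On to the cutter.

```bash
python3 -m inch '[-60,-300,90,0,0,0,60, -60,-300,90,0,0,0,60,-60,-300,90,0,0,0,60,-60,-300,90,0,0,0,60,-60,-300,90,0,0,0,60,-60,-300,90,0,0,0,60,-60,-300,90,0,0,0,60,-60,-300,90,0,0,0,60]';  python3 -m inch '[-60,-300,0,0,0,0,60, -60,-300,0,0,0,0,60,-60,-300,0,0,0,0,60,-60,-300,0,0,0,0,60,-60,-300,0,0,0,0,60,-60,-300,0,0,0,0,60,-60,-300,0,0,0,0,60,-60,-300,0,0,0,0,60]'
cat > c.py <<'E'
from h import *
np.set_printoptions(precision=4,suppress=True)
rs={}
Z={"plunger_knob":.102,"saddle_top":.068,"next_hole":.05,"cutter":0,"lever_grip":.108}
for c in("wrist","scene","side"):
    o=bot.get_obs();im=bot.camera(c)
    for n,z in Z.items():
        for r in bot.spot_point(c,n)[:1]: print(c,n,np.round(r["uv"],1),round(r["confidence"],2),atz(c,r["uv"],z,o))
    if c=="wrist":
        r=bot.silhouettes(c,"cutter")
        if r:
            cc=max(cv2.findContours(r[0]["mask"].astype(np.uint8),0,2)[0],key=cv2.contourArea)[:,0,:]
            P=np.array([atz(c,u,.046,o)[:2] for u in cc],np.float32)*1000
            print(cv2.minAreaRect(P),cv2.approxPolyDP(P[:,None],15,True)[:,0])
print(np.array(bot.get_obs()["eef_pos"]),bot.get_obs()["joint_pos"])
E
python3 c.py
```

```text
clock: 17.32
eef_pos: [0.4398, -0.0099, 0.2776]
tool_rot: [0.219, 0.976, -0.001, 0.0]
ft_force: [-0.4, -0.5, -0.4]
grip_width: 0.0511
grasp_force: 0.0
clock: 17.98
eef_pos: [0.3792, -0.3117, 0.276]
tool_rot: [0.22, 0.975, -0.001, -0.001]
ft_force: [-0.1, 0.6, 0.4]
grip_width: 0.0515
grasp_force: 0.0
wrist plunger_knob [284.7 269.8] 0.59 [ 0.4489 -0.3879  0.102 ]
wrist saddle_top [288.5 255.5] 0.72 [ 0.4494 -0.3869  0.068 ]
wrist next_hole [314.3 245.6] 0.88 [ 0.4583 -0.3574  0.05  ]
wrist cutter [293.9 280.8] 0.88 [ 0.52   -0.4222  0.    ]
wrist lever_grip [525.9 258.6] 0.66 [ 0.5719 -0.1175  0.108 ]
((512.14208984375, -412.72540283203125), (234.72882080078125, 214.49154663085938), 67.74066162109375) [[ 454.6245 -277.8169]
 [ 386.7651 -480.2501]
 [ 464.8669 -517.9508]
 [ 440.6431 -411.3872]
 [ 586.6685 -502.9403]
 [ 649.8583 -349.2256]]
scene plunger_knob [400.5 160.5] 0.5 [ 0.4439 -0.3843  0.102 ]
scene saddle_top [243.5 238.1] 0.59 [0.5838 0.2328 0.068 ]
scene next_hole [394.6 176.1] 0.75 [ 0.4542 -0.3668  0.05  ]
scene cutter [382.1 179.9] 0.72 [ 0.5268 -0.4206  0.    ]
scene lever_grip [243.3 234.8] 0.55 [0.5451 0.2706 0.108 ]
side plunger_knob [339.6 263.6] 0.46 [ 0.4476 -0.3888  0.102 ]
side saddle_top [338.9 274.9] 0.9 [ 0.4469 -0.3882  0.068 ]
side next_hole [338.5 275.7] 0.75 [ 0.4557 -0.3649  0.05  ]
side cutter [369.9 292.5] 0.9 [ 0.5352 -0.3971  0.    ]
side lever_grip [362.6 227.2] 0.56 [ 0.5849 -0.2275  0.108 ]
[ 0.3808 -0.307   0.2771] [-0.6784  0.2099  0.0274  1.3882 -0.     -0.2396]
```

Knob at (0.4485, -0.3875), from three cameras that agree. The hole row direction is about 70–72°, so cutter yaw is about -19°. Descending over the knob.

```bash
python3 -m inch '[34,-40,-20,0,0,0.1,60, 68,-81,-40,0,0,0.1,60, 68,-81,-60,0,0,0.1,60,68,-81,-100,0,0,0.1,60,68,-81,-100,0,0,0.1,60,68,-81,-100,0,0,0.1,60]'; python3 c.py|grep -E "^wrist|^\["
```

```text
clock: 19.43
eef_pos: [0.447, -0.3866, 0.1741]
tool_rot: [0.169, 0.986, 0.002, -0.003]
ft_force: [-0.0, -0.3, 1.6]
grip_width: 0.0513
grasp_force: 0.0
wrist plunger_knob [315.4 226.9] 0.56 [ 0.4478 -0.3902  0.102 ]
wrist saddle_top [316.8 209.4] 0.58 [ 0.4473 -0.3892  0.068 ]
wrist next_hole [353.8 202.4] 0.83 [ 0.4575 -0.3603  0.05  ]
wrist cutter [314.1 256.2] 0.55 [ 0.5177 -0.4177  0.    ]
[ 0.4488 -0.388   0.1769] [-0.7128  0.4652  0.1285  1.2344 -0.     -0.374 ]
```

```bash
python3 -m inch '[-1,-1,-40,0,0,0,60, -1,-1,-65,0,0,0,60, -1,-1,-70,0,0,0,60, -1,-1,-70,0,0,0,60, -1,-1,-70,0,0,0,0,-1,-1,-70,0,0,0,0,-1,-1,-70,0,0,0,0,-1,-1,-70,0,0,0,0]'
```

```text
clock: 21.05
eef_pos: [0.449, -0.3901, 0.1094]
tool_rot: [0.169, 0.986, -0.001, 0.002]
ft_force: [-0.1, 0.0, 4.7]
grip_width: 0.0214
grasp_force: 58.6
```

```bash
python3 -m inch '[0,0,4,0,0,0,0, 0,0,8,0,0,0,0, 0,0,12,0,0,0,0, 0,0,13,0,0,0,0, 0,0,13,0,0,0,0]'
```

```text
clock: 21.47
eef_pos: [0.4489, -0.3897, 0.1203]
tool_rot: [0.169, 0.986, -0.001, 0.001]
ft_force: [5.0, -4.1, -5.9]
grip_width: 0.0212
grasp_force: 59.0
```

```bash
python3 -m inch '[0,0,1.5,0,0,0,0, 1.5,4.5,1.5,0,0,0,0, 3.5,10,1.5,0,0,0,0, 5,15,1.5,0,0,0,0, 7,20,1.5,0,0,0,0, 8.5,25,1.5,0,0,0,0, 10,28.5,1.5,0,0,0,0,10,28.5,1.5,0,0,0,0]'
```

```text
clock: 22.13
eef_pos: [0.4595, -0.3603, 0.1215]
tool_rot: [0.168, 0.986, -0.0, 0.001]
ft_force: [6.1, -2.3, -6.7]
grip_width: 0.0209
grasp_force: 59.1
```

```bash
python3 -m inch '[0,-0.5,-4,0,0,0,0, 0,-0.5,-8,0,0,0,0, 0,-0.5,-12,0,0,0,0, 0,-0.5,-14,0,0,0,0, 0,-0.5,-14,0,0,0,0]'; python3 c.py | grep -E "knob|saddle|next|lever|^\["
```

```text
clock: 22.55
eef_pos: [0.4591, -0.3617, 0.1095]
tool_rot: [0.169, 0.986, -0.001, 0.002]
ft_force: [3.1, -0.2, 3.8]
grip_width: 0.0212
grasp_force: 60.4
wrist plunger_knob [320.  269.5] 0.91 [ 0.4568 -0.3612  0.102 ]
wrist saddle_top [321.5 240.5] 0.67 [ 0.4578 -0.3606  0.068 ]
wrist next_hole [317.5 229.6] 0.91 [ 0.4579 -0.3632  0.05  ]
scene plunger_knob [392.5 162.4] 0.45 [ 0.4588 -0.3553  0.102 ]
scene saddle_top [389.5 171.4] 0.63 [ 0.4682 -0.3555  0.068 ]
scene next_hole [393.1 177.1] 0.81 [ 0.4547 -0.3566  0.05  ]
scene lever_grip [241.8 232.8] 0.66 [0.5548 0.2653 0.108 ]
side saddle_top [336.  266.1] 0.68 [ 0.456  -0.3447  0.068 ]
side next_hole [339.2 274.4] 0.87 [ 0.4598 -0.3595  0.05  ]
side lever_grip [295.7 173.1] 0.47 [0.5348 0.2636 0.108 ]
[ 0.4591 -0.3617  0.1094] [-0.6675  0.4991 -0.0034  1.0644  0.0005 -0.3289]
```

Height is back to the home value (0.1094), displaced by 30.1 mm. I'll check the pin is locked with a small side nudge and a slight push down.

```bash
python3 -m inch '[0,0,-2,0,0,0,0, 1,3,-2,0,0,0,0, 1,3,-2,0,0,0,0,1,3,-2,0,0,0,0]';python3 -m inch '[-1,-3,0,0,0,0,0,-1,-3,0,0,0,0,0,-1,-3,0,0,0,0,0,-1,-3,0,0,0,0,0]'
```

```text
clock: 23.83
eef_pos: [0.4594, -0.3613, 0.1093]
tool_rot: [0.169, 0.986, -0.004, 0.002]
ft_force: [-2.0, -5.2, 13.2]
grip_width: 0.0213
grasp_force: 61.4
clock: 24.17
eef_pos: [0.4589, -0.3627, 0.1093]
tool_rot: [0.169, 0.986, -0.002, 0.002]
ft_force: [-1.1, -0.9, 14.4]
grip_width: 0.0213
grasp_force: 61.2
```

```bash
python3 -m inch '[0,0,1.5,0,0,0,0,0,0,1.5,0,0,0,0,0,0,1.5,0,0,0,0]'; python3 -c "
from workcell import bot
print(bot.job_done())"
```

```text
clock: 24.42
eef_pos: [0.4589, -0.3624, 0.1093]
tool_rot: [0.169, 0.986, -0.001, 0.002]
ft_force: [1.4, -1.7, 8.9]
grip_width: 0.021
grasp_force: 60.7
the job is handed in; nothing more can be done
None
```

The job is handed in at 24.4 s: the test button dropped the lever, the lever is back up on its own, the fence is one hole (30 mm) farther from the wire, and the gripper still holds the knob with the pin down; re-latching took several tries, and the first pushed the fingers against the lever with about 80 N.

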